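Refit the rotor of a vial centrifuge

TASK

The rotor of the small vial centrifuge has been taken off for cleaning and lies on the bench. Put it back on the drive spindle: turn it until its grooves line up with the spindle's teeth, lower it gently, without dropping or forcing it, until it sits fully home on its seat, and let go. Then swing the lid down and press it fully shut, leaving the other things on the bench alone.

Things in the scene. Friction and masses are not known exactly. Their poses are not given: they have to be found in the camera images.
- rotor_knob (a point): Centre of the round black knob (28 mm across, 24 mm high) on the loose rotor (about 0.3 kg): an aluminium disc 84 mm across, 32 mm high, with six open vial holes in its top. The point is 44 mm above the rotor's underside, 12 mm below the knob's top. z: rotor axis, up; x points at one vial hole (centres 29.5 mm out). Items read None while gripped.
- rotor_bore (a point): Centre of the rotor's underside, the mouth of its blind splined bore, 24 mm deep: six straight grooves 60 degrees apart, each 9 mm wide with bevelled mouth, lying exactly below the six vial holes. x points along one groove (and hole), z up the rotor axis.
- drive_top (a point): Top of the steel drive spindle, on its axis in the open bowl, z up: six straight teeth 60 degrees apart, 36 mm over the tips, 7 mm wide (1 mm play each side in the grooves), narrowed over the top 6 mm as a lead-in. x points along one tooth. The spindle drags when turned (0.12 N m) and stays where it is left.
- drive_seat (a point): Centre of the flat round seat (48 mm across) at the foot of the spindle's teeth, 20 mm below drive_top, turning with the spindle. The rotor's underside must rest on it, the knob's centre then being 44 mm above this point. A rotor not lined up stands on the teeth, 15 to 20 mm too high, and the lid does not shut over it.
- centrifuge: Housing of the small white bench centrifuge, which stays put: 134 mm deep (x), 122 mm wide (y), 60 mm high, with a round bowl 102 mm across in its top. With the rotor home its disc lies 4 mm below the bowl's rim; only the knob stands out. Origin at bench height under the spindle axis; x to the back (lid hinge), z up; control panel at -x, 76 mm out at its foot.
- lid_hinge (a point): Middle of the lid's hinge axis, at the back of the housing, 64 mm behind the spindle axis and 62 mm above the bench. The hinge axis is y; x points to the back.
- lid (a joint): Angle of the lid, rad: 0 fully shut, 1.6 to 1.85 as found (open, leaning back). A friction hinge holds it at any angle; about 2 N near the front edge moves it. The lid is a shallow smoked clear cover, front edge 126 mm from the hinge axis, 118 mm wide, 28 mm high outside, 25 mm inside, open below, with a white frame round its lower edge.
- lid_tab (a point): Middle of the upper (outer) side of the white finger tab on the lid's front edge: 134 mm from the hinge axis along the lid, 9 mm outward of the plane of its lower edge (through the hinge). The tab is 50 mm wide, 8 mm thick, ends 142 mm from the hinge. The frame turns with the lid; when shut its x points to the back and z up.
- timer: White digital bench timer, 62x66x21 mm, lying at the left in front of the cabinet; origin under its centre. Leave it alone.
- hplc_column: Steel chromatography column, 190x50x13 mm, lying at the right edge of the bench; origin under its centre. Leave it alone.
- marker_black: Black marker pen, 13x130x14 mm, lying at the front edge of the bench; origin under its centre. Leave it alone.
- micropipette: White micropipette lying on its side, 236x27x28 mm, between the centrifuge and the instrument stack at its left; origin under its centre. Leave it alone. The stack is 0.5 m tall; its nearest side stands about 0.27 m to the left (+y) of the spindle, its front at about x = 0.49: keep a wide wrist or forearm on the right, or lean the hand a little to the right.

How it is judged:
By the outcome, as a careful person would: the job done as asked, in the order asked, and still so for the second after the job is handed in, with the robot touching nothing.
It also fails if it takes over 54 s, if anything falls off the work surface, if the arm or the gripper's body presses on something with over 40 N, if the wrist force passes 120 N, or if a joint passes its speed limit or range.

ROBOT

A 6-joint arm with a two-finger parallel gripper is mounted at the origin on a cart in front of the work surface, level with it; the furniture and walls round the work are solid. World frame = base frame: x ahead of the robot, y to its left, z up, the work surface at z = 0. Lengths are in m, angles in rad, forces in N, time in s.
With the tool pointing down it reaches from about 0.3 to 0.825 m from the base axis. Payload 5.4 kg.
Tool frame: the origin (TCP) lies at the very end of the fingers, on their centre line; the grasp point (between the pads) lies 19 mm behind it; z points along the fingers, y is the line along which they close (so a half turn about z gives the same grasp; the last joint's range is limited). The gripper opens to 92 mm and grips with 3 to 60 N. Pads are 20 mm wide; open, the fingers measure 128 mm over their backs; the gripper's body (75 mm by 189 mm) begins 69 mm behind the grasp point.
Start: joints at [-1.377, 0.158, 1.597, -0, 1.386, -0.21], TCP at [0.226, -0.529, 0.215] pointing down, gripper open.
Joint ranges: [-2.91, 2.91], [-0.94, 2.29], [0.18, 2.7], [-1.29, 4.43], [0.17, 2.64], [-3, 3]. Speed limits (rad/s): [2.57, 2.57, 3.14, 3.14, 3.14, 3.14].

INTERFACE

Orientations are given as a rotation vector (axis times angle).
In Python, from workcell import bot gives the robot as it stands. Calls block until the motion is done:
- bot.goto(position, orientation): joint-space move of the TCP to a pose.
- bot.line_to(position, rot=None, max_speed=0.15): straight line of the TCP; rot=None keeps the orientation; max_speed is the mean speed in m/s.
- bot.set_joints(angles): joint-space move.
- bot.set_gripper(opening, newtons=None): opening from 0.0 (shut) to 1.0 (fully open); newtons is the grip in N (None keeps the last); returns when the fingers have stopped.
- bot.hold(seconds).
- bot.inverse_kinematics(position, orientation): joint angles nearest the present ones, or None.
- bot.read_camera(name): name is "scene" or "side" or "wrist"; returns a dict with "pixels" (480x640x3 uint8, blue, green, red), "fx", "fy", "cx", "cy" (pixels), "R" (3x3) and "t" (3): a world point X has camera coordinates R X + t. Camera axes: x right, y down, z forward; pixel columns grow to the right and rows downward; lengths in m; the calibration is good to about 2 mm. A picture is of the moment at which its call begins. There is no depth.
A pose or a line that the arm cannot do raises bot.MotionError and nothing moves.
- bot.job_done(): hands the job in; it is judged then, once.
Readings, each from a call of its own:
- bot.current_clock(): time.
- bot.current_joints(): joint angles.
- bot.current_joint_vel(): joint speeds.
- bot.current_effort(): joint torques, N m.
- bot.current_ee_pos(): TCP position.
- bot.current_tool_rot(): TCP orientation.
- bot.current_contact_force(): force on the tool from outside, world axes, zero at the start.
- bot.current_ft_torque(): the same for the moment, N m.
- bot.current_opening(): opening from 0.0 (shut) to 1.0 (fully open).
- bot.current_grip_force(): force on a finger pad.
Only numpy, scipy, OpenCV 4.12 (cv2) and the standard library are available. Lean on these libraries where they do the work, as an engineer would, in place of code of your own. Each camera call takes 0.05 s, during which the arm holds its last target. There are 200 camera calls.

## Working session

There is one attempt and no reset: what is moved stays moved. The work goes in short steps, each a Python script; the robot and the scene stay as the last script left them, time stands still between calls to the robot, and variables do not carry over. Pictures are saved under pics/ and viewed, at most 10 in all, crops included, and the job is handed in when it is done.

```bash
mkdir -p pics
python3 - <<'E'
from workcell import bot
import cv2,numpy as np
for n in ["scene","side"]:
    c=bot.read_camera(n); cv2.imwrite(f"pics/{n}0.png",c["pixels"])
    print(n,c["fx"],c["fy"],c["cx"],c["cy"],(-c["R"].T@c["t"]).round(3),c["R"].round(3).tolist())
print(bot.current_clock(),bot.current_tool_rot())
E
```

```text
scene 612.3917916587717 612.3917916587717 320.10208287936297 235.22510623509402 [-0.037  0.715  0.993] [[-0.818, -0.575, -0.017], [-0.372, 0.552, -0.747], [0.439, -0.604, -0.665]]
side 557.5147375146614 557.5147375146614 313.7073285446258 235.2987173618643 [0.115 0.719 0.565] [[-0.877, -0.48, -0.0], [-0.218, 0.399, -0.891], [0.427, -0.782, -0.454]]
0.1 [-3.07612766e+00 -6.29703277e-01 -1.00996523e-05]
```

View pics/scene0.png

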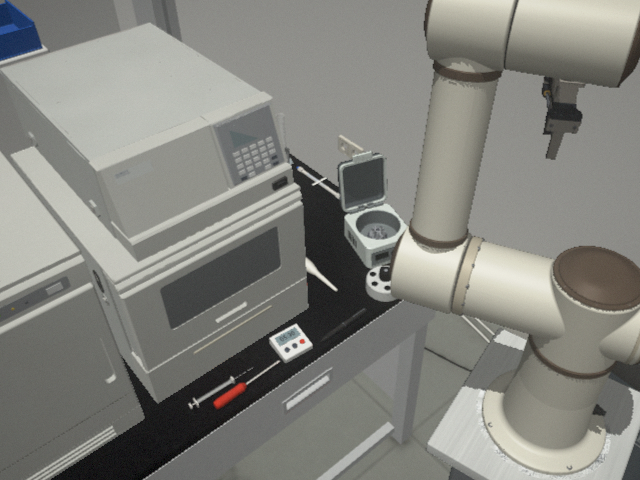

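View pics/side0.png

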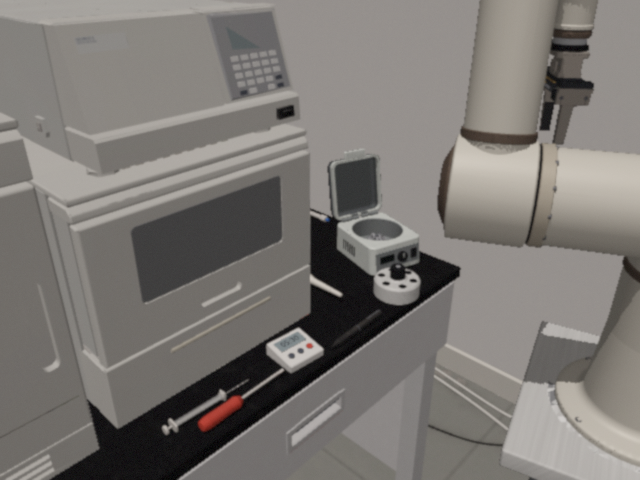

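The scene view shows the centrifuge at about (378,228), with the rotor at (382,283) partly hidden by the arm. In the side view the knob is at (398,271), the bowl centre at (378,229) and the lid is open. Next I'll get coarse positions and move the wrist camera over them.

```bash
cat > h.py <<'E'
from workcell import bot
import cv2,numpy as np
from scipy.spatial.transform import Rotation as Ro
def ray(c,u,v):
    d=c["R"].T@np.array([(u-c["cx"])/c["fx"],(v-c["cy"])/c["fy"],1]); return -c["R"].T@c["t"],d
def onplane(c,u,v,z):
    o,d=ray(c,u,v); return o+d*(z-o[2])/d[2]
def proj(c,X):
    p=c["R"]@np.asarray(X)+c["t"]; return np.array([c["fx"]*p[0]/p[2]+c["cx"],c["fy"]*p[1]/p[2]+c["cy"]])
def down(yaw,lean=0):  # tool z down, tool y at yaw+90deg (world); 
    return (Ro.from_euler('x',lean)*Ro.from_euler('z',yaw)*Ro.from_euler('x',np.pi)).as_rotvec()
E
python3 - <<'E'
from h import *
c=bot.read_camera("side")
print("knob",onplane(c,398,271,.05),"bowl",onplane(c,378,229,.06))
w=bot.read_camera("wrist")
T=Ro.from_rotvec(bot.current_tool_rot()).as_matrix()
C=-w["R"].T@w["t"]
print("cam in tool",T.T@(C-bot.current_ee_pos()), (T.T@w["R"].T).round(3).tolist(),w["fx"])
k=onplane(c,398,271,.05); b=onplane(c,378,229,.06)
for yaw in np.arange(-3,3.2,.5):
  for p in (k,b):
    q=bot.inverse_kinematics([p[0]-.05,p[1],.3],down(yaw)); print(round(yaw,1),None if q is None else np.round(q,2))
E
```

```text
knob [ 0.39700014 -0.11421007  0.05      ] bowl [ 0.48772247 -0.23605637  0.06      ]
cam in tool [ 0.06833473 -0.00032054 -0.16929562] [[-0.0, -0.969, -0.248], [1.0, -0.001, 0.001], [-0.001, -0.248, 0.969]] 380.2745451170452
-3.0 [-0.65 -0.47  1.99  0.    1.63 -2.36]
-3.0 [-0.74 -0.09  1.69 -0.    1.55 -2.45]
-2.5 [-0.65 -0.47  1.99 -0.    1.63 -2.86]
-2.5 [-0.74 -0.09  1.69 -0.    1.55 -2.95]
-2.0 [-0.65 -0.47  1.99 -0.    1.63  2.92]
-2.0 [-0.74 -0.09  1.69 -0.    1.55  2.83]
-1.5 [-0.65 -0.47  1.99 -0.    1.63  2.42]
-1.5 [-0.74 -0.09  1.69 -0.    1.55  2.33]
-1.0 [-0.65 -0.47  1.99 -0.    1.63  1.92]
-1.0 [-0.74 -0.09  1.69 -0.    1.55  1.83]
-0.5 [-0.65 -0.47  1.99  0.    1.63  1.42]
-0.5 [-0.74 -0.09  1.69  0.    1.55  1.33]
0.0 [-0.65 -0.47  1.99 -0.    1.63  0.92]
0.0 [-0.74 -0.09  1.69 -0.    1.55  0.83]
0.5 [-0.65 -0.47  1.99  0.    1.63  0.42]
0.5 [-0.74 -0.09  1.69  0.    1.55  0.33]
1.0 [-0.65 -0.47  1.99  0.    1.63 -0.08]
1.0 [-0.74 -0.09  1.69  0.    1.55 -0.17]
1.5 [-0.65 -0.47  1.99  0.    1.63 -0.58]
1.5 [-0.74 -0.09  1.69  0.    1.55 -0.67]
2.0 [-0.65 -0.47  1.99  0.    1.63 -1.08]
2.0 [-0.74 -0.09  1.69  0.    1.55 -1.17]
2.5 [-0.65 -0.47  1.99  0.    1.63 -1.58]
2.5 [-0.74 -0.09  1.69  0.    1.55 -1.67]
3.0 [-0.65 -0.47  1.99  0.    1.63 -2.08]
3.0 [-0.74 -0.09  1.69  0.    1.55 -2.17]
```

Run:
```python
from h import *
bot.goto([.46,-.17,.22],down(0))
c=bot.read_camera("wrist"); cv2.imwrite("pics/w1.png",c["pixels"])
print(bot.current_clock(),proj(c,[.397,-.114,.05]),proj(c,[.488,-.236,.06]))
```

```text
1.825 [257.83752493 286.35315358] [392.79407636 191.59834369]
```

View pics/w1.png

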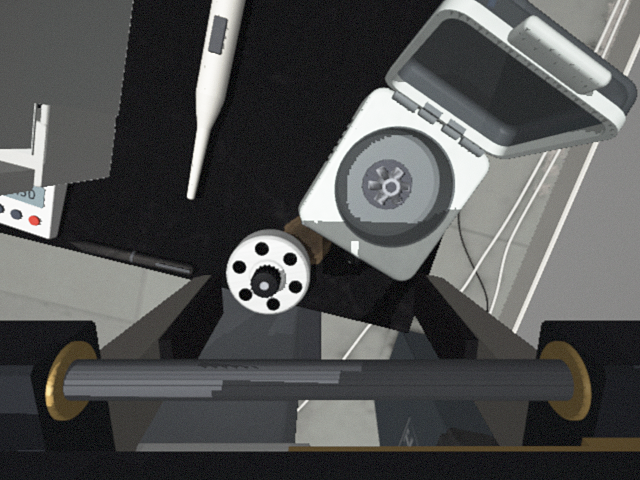

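The wrist view shows the rotor at (268,275), with six dark holes around the knob. The bowl is centred at (395,187), the spindle with its teeth at (388,187), and the hinge is to the upper right, so the housing yaw is about -30°. Next I'll take closer views from two opposite yaws, so any camera bias cancels.

Run:
```python
from h import *
import pickle
c=bot.read_camera("wrist")
r=onplane(c,268,272,.032); s=onplane(c,388,187,.044)
h1,h2=onplane(c,392,95,.062),onplane(c,487,155,.062); d=h2-h1
print(r,s,"yaw",np.arctan2(d[0],-d[1])) 
D={}
for k,p,yaw,z in (("ra",r,0,.12),("sa",s,-.5,.15),("sb",s,2.64,.15),("rb",r,2.64,.12)):
    bot.goto([p[0],p[1],z],down(yaw)); bot.hold(.2)
    D[k]=bot.read_camera("wrist")
pickle.dump(D,open("D.pkl","wb"))
tiles=[]
for k in D:
    u,v=proj(D[k],[*(r if k[0]=='r' else s)[:2],.04]).astype(int)
    tiles.append(cv2.copyMakeBorder(D[k]["pixels"],150,150,200,200,cv2.BORDER_CONSTANT)[v+150-150:v+300,u+200-200:u+400]); print(k,u,v)
cv2.imwrite("pics/m.png",np.vstack([np.hstack(tiles[:2]),np.hstack(tiles[2:])]))
print(bot.current_clock())
```

```text
[ 0.40514376 -0.12175511  0.032     ] [ 0.4901474  -0.23474615  0.044     ] yaw -0.524718760406605
ra 314 249
sa 318 235
sb 319 239
rb 320 246
7.3583
```

View pics/m.png

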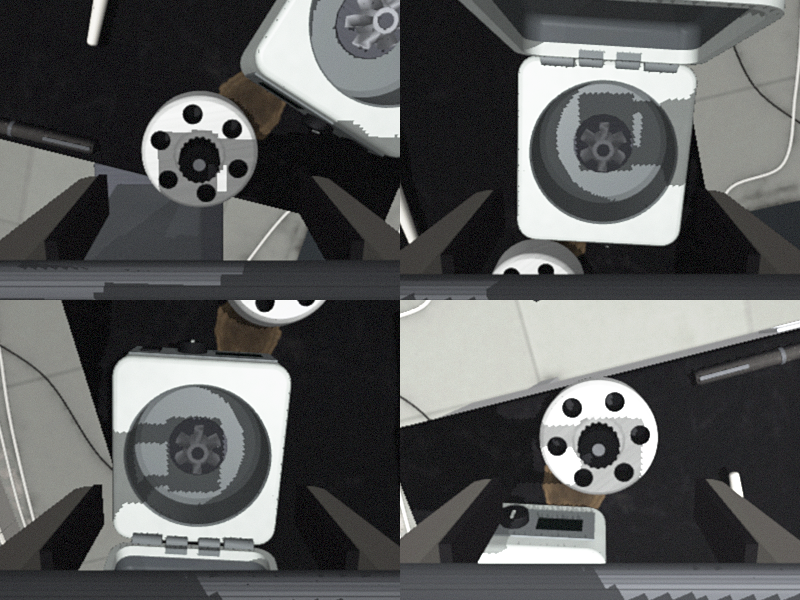

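The montage shows the rotor with six clean holes in both views, and the spindle's six teeth centred at tile (602,150) and (198,452). Now I'll extract the hole centres, bowl rim and tooth phase.

```bash
cat > m.py <<'E'
from h import *
from scipy.optimize import least_squares
def rotor(c,g0,z=.032,thr=60):
    g=cv2.cvtColor(c["pixels"],cv2.COLOR_BGR2GRAY)
    n,_,st,ce=cv2.connectedComponentsWithStats((g<thr).astype(np.uint8))
    P=[]
    for i in range(1,n):
        if 120<st[i,4]<700 and st[i,2]<32 and st[i,3]<32:
            p=onplane(c,*ce[i],z)
            if abs(np.hypot(*(p-g0)[:2])-.0295)<.012: P.append(p[:2])
    P=np.array(P)
    a0=np.angle(np.exp(6j*np.arctan2(*(P-P.mean(0)).T[::-1])).mean())/6
    def f(x):
        a=np.arctan2(P[:,1]-x[1],P[:,0]-x[0]); k=np.round((a-x[2])/(np.pi/3))
        m=x[2]+k*np.pi/3
        return np.r_[P[:,0]-x[0]-.0295*np.cos(m),P[:,1]-x[1]-.0295*np.sin(m)]
    s=least_squares(f,[*P.mean(0),a0]); return len(P),s.x,np.sqrt(np.mean(s.fun**2))
def polar(c,ctr,z,r0,r1,n=360,m=30):
    A=np.linspace(0,2*np.pi,n,endpoint=False);Rr=np.linspace(r0,r1,m)
    uv=np.array([[proj(c,[ctr[0]+r*np.cos(a),ctr[1]+r*np.sin(a),z]) for a in A] for r in Rr]).astype(np.float32)
    return cv2.remap(cv2.cvtColor(c["pixels"],cv2.COLOR_BGR2GRAY),uv[...,0],uv[...,1],cv2.INTER_LINEAR).astype(float)
def rim(c,ctr,z=.06,R=.051):
    x=np.array(ctr[:2],float)
    for _ in range(4):
        p=polar(c,x,z,R-.008,R+.008,n=180,m=65); e=np.argmax(np.diff(cv2.GaussianBlur(p,(1,5),0),axis=0),axis=0)
        r=R-.008+.016*(e+.5)/64; A=np.linspace(0,2*np.pi,180,endpoint=False)
        f=lambda q:np.hypot(x[0]+r*np.cos(A)-q[0],x[1]+r*np.sin(A)-q[1])-q[2]
        s=least_squares(f,[*x,R],loss='soft_l1',f_scale=.0005); x=s.x[:2]
    return s.x
def phase(c,ctr,z=.044):
    out=[]
    for a,b in ((.008,.012),(.011,.015),(.013,.017)):
        v=polar(c,ctr,z,a,b).mean(0); F=np.fft.fft(v); out.append((round(np.degrees(-np.angle(F[6])/6),1),round(abs(F[6])/np.abs(F[1:20]).max(),2)))
    return out
E
python3 - <<'E'
from m import *
import pickle
D=pickle.load(open("D.pkl","rb"))
for k in ("ra","rb"): print(k,rotor(D[k],np.array([.405,-.1218,.032])))
for k,tile in (("sa",(118+202,85+150)),("sb",(119+198,89+152))):
    c=D[k]; x=rim(c,[.490,-.235]); q=onplane(c,*tile,.044)
    print(k,"rim",x,"hub",q, phase(c,q),phase(c,x))
t=[]
for k,s in (("sa",(320,235)),("sb",(317,241))):
    t.append(cv2.resize(D[k]["pixels"][s[1]-35:s[1]+35,s[0]-28:s[0]+28],(400,500),interpolation=cv2.INTER_CUBIC))
cv2.imwrite("pics/sp.png",np.hstack(t))
E
```

```text
ra (6, array([ 0.40029054, -0.12047498,  0.15963826]), np.float64(8.937875207012496e-05))
rb (6, array([ 0.40021684, -0.12023608,  0.15510858]), np.float64(0.00023803995450524465))
sa rim [ 0.49053034 -0.23726338  0.05209111] hub [ 0.49077038 -0.23667584  0.044     ] [(np.float64(-21.6), np.float64(0.28)), (np.float64(27.6), np.float64(0.36)), (np.float64(27.8), np.float64(0.63))] [(np.float64(-22.7), np.float64(0.2)), (np.float64(28.1), np.float64(0.4)), (np.float64(27.8), np.float64(0.71))]
sb rim [ 0.490189   -0.23717468  0.05211824] hub [ 0.48984522 -0.23633625  0.044     ] [(np.float64(-23.5), np.float64(0.29)), (np.float64(28.7), np.float64(0.55)), (np.float64(28.0), np.float64(0.97))] [(np.float64(-22.3), np.float64(0.28)), (np.float64(29.7), np.float64(0.33)), (np.float64(28.3), np.float64(0.62))]
```

View pics/sp.png

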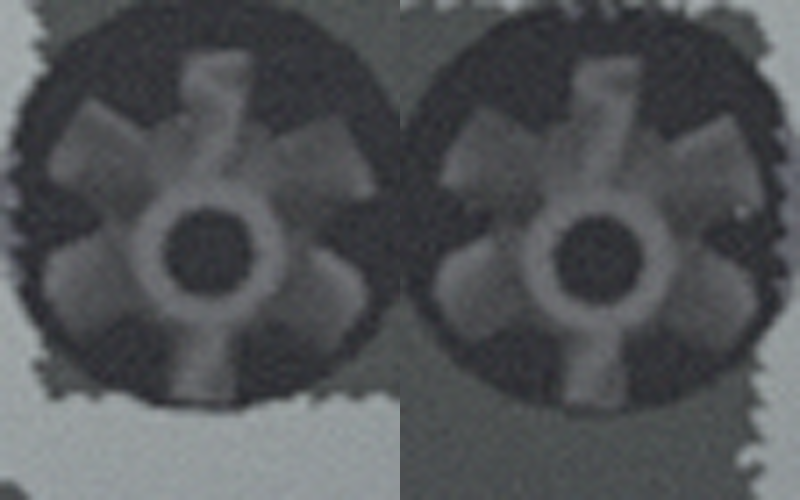

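The spindle's teeth are clear in both views, with hub centres at (208,250) and (597,258). That gives an axis of about (0.4904,-0.2372) and a tooth phase of about 28° mod 60. The rotor is at (0.4003,-0.1203), with its holes at 9°. I'll pick it now.

Run:
```python
from m import *
import pickle
r=np.array([.40025,-.12035]); yp=2.617-np.radians(19.0)
bot.set_gripper(.47,30)
bot.goto([*r,.10],down(yp))
bot.line_to([*r,.035],max_speed=.08)
print(bot.current_contact_force())
bot.set_gripper(0,30)
print("open mm",bot.current_opening()*92,bot.current_grip_force(),bot.current_ee_pos())
bot.line_to([*r,.125],max_speed=.1)
bot.hold(.3)
print(bot.current_contact_force(),bot.current_ft_torque(),bot.current_opening()*92)
bot.goto([.45,-.19,.14],down(2.617)); bot.hold(.2)
c=bot.read_camera("wrist"); pickle.dump(c,open("c.pkl","wb")); cv2.imwrite("pics/held.png",c["pixels"])
print(bot.current_clock(),bot.current_ee_pos())
```

```text
[ 0.09982004  0.04677306 -0.65610818]
open mm 26.950920774417398 30.000650882720947 [ 0.40068695 -0.1205504   0.03546341]
[-0.07180822 -0.39442168 -3.72074962] [ 0.01938986 -0.09082606 -0.00607769] 27.076605050785876
12.05 [ 0.44945005 -0.18909718  0.13961504]
```

View pics/held.png

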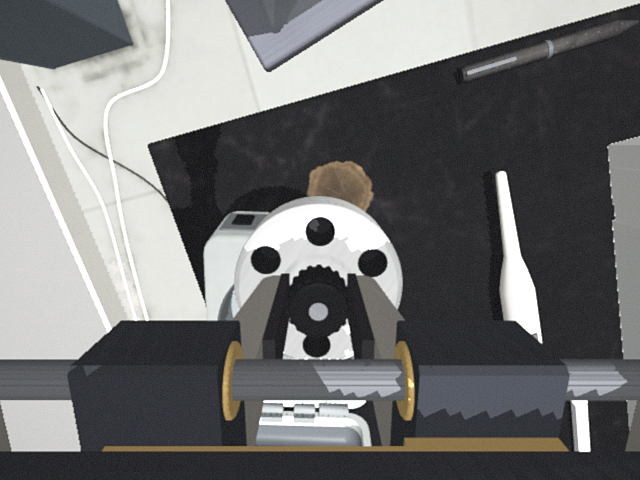

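The rotor is held, with hole centres visible at (320,232), (265,260) and (373,263). I'll measure its in-hand offset and angle.

Run:
```python
from m import *
import pickle
c=pickle.load(open("c.pkl","rb"))
g=cv2.cvtColor(c["pixels"],cv2.COLOR_BGR2GRAY)
z=.1361; P=[]
n,_,st,ce=cv2.connectedComponentsWithStats((g<70).astype(np.uint8))
for i in range(1,n):
    if 300<st[i,4]<1500 and 220<ce[i][1]<280 and 240<ce[i][0]<400: P.append(onplane(c,*ce[i],z)[:2]); print(ce[i],st[i,4])
P=np.array(P)
f=lambda x:np.r_[tuple(np.r_[p-x[:2]-.0295*np.r_[np.cos(m),np.sin(m)]] for p in P for m in [x[2]+np.round((np.arctan2(p[1]-x[1],p[0]-x[0])-x[2])/(np.pi/3))*np.pi/3])]
T=bot.current_ee_pos()
s=least_squares(f,[T[0],T[1],np.radians(28)])
print(s.x,np.degrees(s.x[2]),np.abs(s.fun).max(),"offset",s.x[:2]-T[:2],bot.current_tool_rot(),down(2.617), np.degrees(np.arctan2(*Ro.from_rotvec(bot.current_tool_rot()).as_matrix()[1::-1,0])))
```

```text
[320.5419708  232.03467153] 548
[265.23920266 259.64950166] 602
[372.26722689 262.65546218] 595
[ 0.44827861 -0.18912959  0.49080814] 28.121234872526276 0.0004275987398050726 offset [-1.17144940e-03 -3.24099306e-05] [-8.13768810e-01 -3.03350904e+00 -6.37847369e-04] [8.14611894e-01 3.03414104e+00 1.85787556e-16] 149.96678857004693
```

```bash
cat > low.py <<'E'
from m import *
rot=down(2.617)
def level(target,zz):
    cmd=np.r_[target,zz]; bot.line_to(cmd,rot=rot,max_speed=.12); bot.hold(.3)
    e=np.r_[target,zz]-bot.current_ee_pos(); return e
def descend(target,corr,z,zend,step=.002,lim=8,b=-3.7):
    while z>zend-1e-6:
        z=max(z-step,zend-.00001) if z>zend else z-step
        if z<zend-.0001: break
        bot.line_to([target[0]+corr[0],target[1]+corr[1],z+corr[2]],rot=rot,max_speed=.03)
        f=bot.current_contact_force(); p=bot.current_ee_pos()
        print(round(z,4),p.round(4),(f-[0,0,b]).round(1),bot.current_ft_torque().round(2))
        if f[2]-b>lim or np.hypot(*f[:2])>12: return z,False
    return z,True
E
python3 - <<'E'
from low import *
t=np.array([.4904,-.2372])-[-.0007,0]
bot.goto([*t,.13],rot)
e=level(t,.095); print(e)
bot.line_to(np.r_[t,.095]+e,rot=rot,max_speed=.05); bot.hold(.2)
print(bot.current_ee_pos(),bot.current_contact_force())
np.save("e.npy",e)
print(descend(t,e,.083,.0665)); print(bot.current_clock())
E
```

```text
[-0.00043078  0.00031297 -0.00082408]
[ 0.49065892 -0.2368832   0.09415566] [-0.28501878 -0.41485832 -4.0471395 ]
0.081 [ 0.4906 -0.2369  0.0801] [ 0.2  0.5 -0.8] [ 0.05 -0.1   0.04]
0.079 [ 0.4907 -0.2369  0.0782] [-0.3 -0.2  0.7] [ 0.02 -0.17 -0.02]
0.077 [ 0.4906 -0.2368  0.076 ] [0.6 0.1 0.6] [-0.   -0.15  0.04]
0.075 [ 0.4906 -0.2368  0.074 ] [1.1 0.7 1. ] [-0.01 -0.15 -0.  ]
0.073 [ 0.4905 -0.2368  0.072 ] [ 0.1 -0.1  0.6] [ 0.04 -0.11 -0.01]
0.071 [ 0.4905 -0.2368  0.07  ] [-0.6 -1.2  0.3] [ 0.04 -0.11  0.02]
0.069 [ 0.4905 -0.2368  0.068 ] [-0.3 -0.2  0.1] [ 0.02 -0.16  0.01]
0.067 [ 0.4905 -0.2368  0.066 ] [0.3 0.5 0.1] [ 0.03 -0.16 -0.01]
0.0665 [ 0.4906 -0.2369  0.0656] [ 0.1 -0.6  0.4] [ 0.06 -0.12  0.01]
(0.06649000000000001, True)
16.2167
```

It went into the splines freely. I'll continue down until it touches the seat.

Run:
```python
from low import *
t=np.array([.4911,-.2372]); e=np.load("e.npy")
z,ok=descend(t,e,.0665,.0565,step=.001,lim=4); print(z,ok)
print(bot.current_clock())
```

```text
0.0655 [ 0.4906 -0.2368  0.0646] [ 0.2 -0.4  0. ] [ 0.08 -0.16  0.03]
0.0645 [ 0.4906 -0.2368  0.0636] [ 0.9  0.  -0.3] [ 0.03 -0.09  0.04]
0.0635 [ 0.4906 -0.2368  0.0626] [-0.6  0.2 -0.4] [ 0.03 -0.14 -0.02]
0.0625 [ 0.4906 -0.2369  0.0616] [ 0.1 -0.3  0.2] [ 0.08 -0.11 -0.04]
0.0615 [ 0.4906 -0.2368  0.0606] [ 1.2 -1.   0.4] [ 0.   -0.17  0.01]
0.0605 [ 0.4906 -0.2369  0.0596] [1.1 1.3 0.6] [ 0.07 -0.11 -0.07]
0.0595 [ 0.4908 -0.237   0.0595] [-2.6  1.7  8.6] [0.38 0.34 0.04]
0.0595 False
17.9667
```

It is seated: the TCP is at the predicted 0.0595 and contact was light. I'll release, retreat and check.

Run:
```python
from low import *
import pickle
t=np.array([.4911,-.2372]); e=np.load("e.npy")
bot.line_to(np.r_[t,.0603]+e,rot=rot,max_speed=.02)
bot.set_gripper(.47,30); bot.hold(.2)
print(bot.current_contact_force(),bot.current_opening()*92)
bot.line_to([*t,.12],rot=rot,max_speed=.08)
bot.line_to([*t,.25],rot=rot,max_speed=.2)
c=bot.read_camera("wrist"); cv2.imwrite("pics/placed.png",c["pixels"])
for z in(.046,.056,.075): print(z,rotor(c,np.array([.4904,-.2372,z]),z))
print(bot.current_clock())
```

```text
[-0.12586684 -0.37599692 -0.11109726] 43.41332422089629
0.046 (5, array([ 0.49119554, -0.23852867,  0.48901851]), np.float64(0.0005253678003440861))
0.056 (5, array([ 0.48969776, -0.2374835 ,  0.48901765]), np.float64(0.0001143052166995631))
0.075 (5, array([ 0.48685198, -0.23549767,  0.48901787]), np.float64(0.0011235960109176365))
20.6083
```

View pics/placed.png

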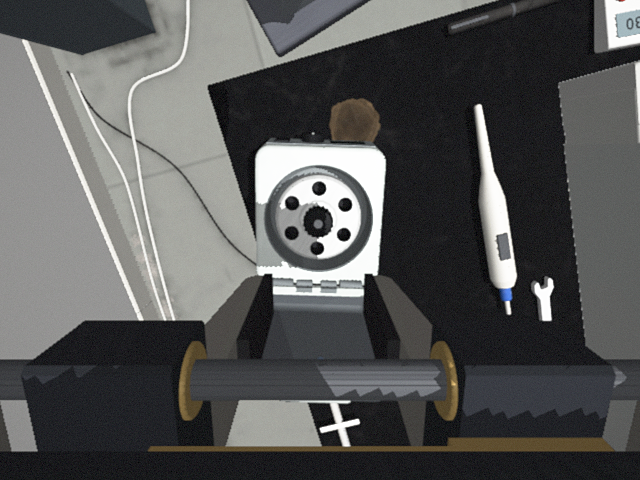

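The picture shows the rotor down in the bowl, centred at (318,218). The hole circle fits best at z = 0.056, so it is home. Next I'll close the fingers, go behind the lid and swing it down by its outer cover.

Run:
```python
from low import *
bot.set_gripper(0,20)
S=np.array([.4904,-.2372]); a=-.525; X=np.array([np.cos(a),np.sin(a)])
def P(xh,zh): return np.r_[S+X*(.064+xh),.062+zh]   # from hinge, back & up; finger centre/tip
L,H,hf=.105,.028,.010
def go(xh,zh,v):
    bot.line_to(P(xh,zh),rot=rot,max_speed=v)
    f=bot.current_contact_force(); fx=f[:2]@X
    return fx,f[2]
go(.095,.195,.25); print(go(.095,.095,.12))
for x in np.linspace(.085,.040,6): print("x",round(x,3),np.round(go(x,.098,.06),1))
for th in np.linspace(np.pi/2,.1,14):
    x=-L*np.cos(th)+H*np.sin(th)+hf; z=L*np.sin(th)+H*np.cos(th)
    r=go(x,z,.06); print(round(th,2),np.round(r,1))
    if np.hypot(*r)>25: break
print(bot.current_clock(),bot.current_ee_pos()-P(x,z))
```

```text
(np.float64(-0.3244891597346701), np.float64(0.5412735924570089))
x 0.085 [ 0.4 -0.1]
x 0.076 [ 0.2 -0.2]
x 0.067 [-0.1  0. ]
x 0.058 [0.1 0.2]
x 0.049 [ 0.2 -0.8]
x 0.04 [0.2 0.1]
1.57 [-0.7  0.5]
1.46 [-0.   0.5]
1.34 [-0.5  0. ]
1.23 [ 0.9 -0.2]
1.12 [-0.2 -0.1]
1.01 [-0.1  0.2]
0.89 [0.1 0.2]
0.78 [-0.4  0.5]
0.67 [-0.1  0.1]
0.55 [-0.4 -0.4]
0.44 [ 0.3 -0.5]
0.33 [ 0.5 -0.4]
0.21 [ 0.8 -0.7]
0.1 [-0.3  0.3]
29.875 [-0.00046942  0.00036537 -0.00058994]
```

Run:
```python
from low import *
a=bot.read_camera("side")["pixels"][130:300,280:480]
b=bot.read_camera("scene")["pixels"][130:300,300:500]
cv2.imwrite("pics/lid.png",cv2.resize(np.hstack([a,b]),(800,340),interpolation=cv2.INTER_CUBIC))
```

```text
(no output)
```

View pics/lid.png

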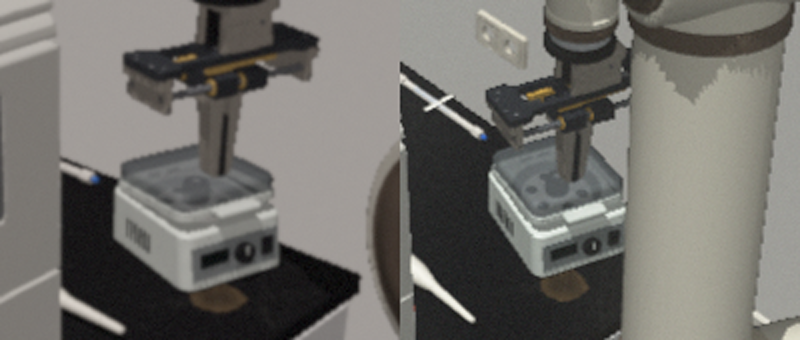

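The lid is following the fingers and is almost down. Now I'll press it shut under force control.

Run:
```python
from low import *
S=np.array([.4904,-.2372]); a=-.525; X=np.array([np.cos(a),np.sin(a)])
xy=S+X*(.064-.105+.002); z=.062+.028+.0107
while z>.084:
    bot.line_to([*xy,z],rot=rot,max_speed=.03); f=bot.current_contact_force(); print(round(z,4),bot.current_ee_pos()[2].round(4),f.round(1))
    if f[2]>18: break
    z-=.0015
bot.hold(.3); print(bot.current_contact_force())
bot.line_to([*xy,.2],rot=rot,max_speed=.12)
bot.goto([.40,-.30,.28],rot); print(bot.current_clock())
c=bot.read_camera("side"); a=c["pixels"][150:300,290:470]
w=bot.read_camera("scene"); b=w["pixels"][150:300,310:490]
cv2.imwrite("pics/shut.png",cv2.resize(np.hstack([a,b]),(800,333),interpolation=cv2.INTER_CUBIC))
for ang in (0,.05,.1): # tab outer side projected
    p=np.r_[S+X*(.064-.134*np.cos(ang)+.009*np.sin(ang)),.062+.134*np.sin(ang)+.009*np.cos(ang)]
    print(ang,(proj(c,p)-[290,150])*800/360,(proj(w,p)-[310-180,150])*800/360)
```

```text
0.1007 0.1008 [ 0.1  0.1 -0.5]
0.0992 0.0991 [-0.2 -0.2 -0.7]
0.0977 0.0975 [1.  0.1 0.5]
0.0962 0.0961 [-0.4 -0.6  0.5]
0.0947 0.0946 [ 0.3 -0.3 -0.3]
0.0932 0.0931 [-0.1 -0.5  0.2]
0.0917 0.0916 [-0.7 -0.  -0.2]
0.0902 0.0904 [ 0.4 -0.1  1.6]
0.0887 0.0902 [-4.3  2.7 12.8]
0.0872 0.0901 [-8.2  5.6 21.7]
[-7.24566124  5.27350847 20.15483398]
34.7167
0 [242.62201603 193.58876348] [582.66117759 197.8397925 ]
0.05 [242.7042362  186.47083211] [582.75968084 192.53308262]
0.1 [242.53934252 179.21244141] [582.69016239 187.02569096]
```

View pics/shut.png

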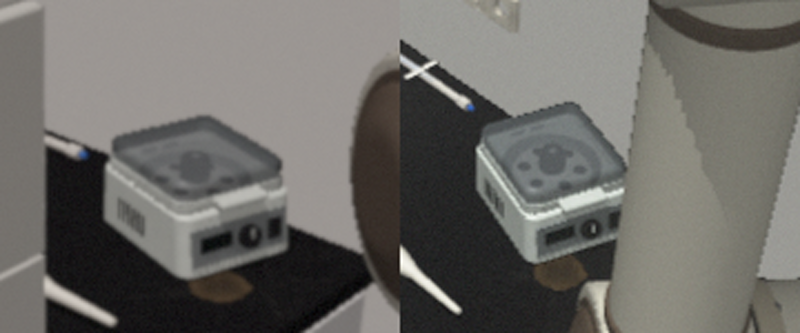

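The picture shows the lid shut. Its tab is at (243,194), where the projection puts it for angle 0, and the press met a hard stop at z = 0.090 as predicted.

```bash
python3 -c "
from workcell import bot
print(bot.job_done())"
```

```text
the job is handed in; nothing more can be done
None
```

The rotor is fully home on the spindle seat and released, the lid is pressed shut, and I handed the job in at about 35 s; nothing else on the bench was handled.

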